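# Turn the rivet cup over and set it under the feeder spout

### The job

The tall eight-sided aluminium cup is standing mouth-down on the bench. Turn it over and stand it mouth-up on the bench, centred straight under the rivet feeder's spout so that what drops out will fall in. You may lay it on its side on the way, but do not let it topple or tumble; do not bump the feeder, and leave the tin, the wood block and the grease can where they are.

Things in the scene. Friction and masses are not known exactly. Their poses are not given: they have to be found in the camera images.
- cup: Eight-sided aluminium cup, flat closed bottom, 80 mm tall, 56 mm across flats (each 23 mm wide), wall 3.5 mm, bottom 4 mm, 0.11-0.22 kg. Origin: centre of its bottom's outside; z runs along its axis towards the mouth (down at the start, to be up at the end); x and y pass through the middles of flats, which are 45 degrees apart. Starts mouth-down; laid on a flat, it stays without rolling.
- cup_mouth (a point): Centre of the cup's open mouth, 80 mm from its origin along its z axis.
- feeder: Grey, fixed. Origin on the bench below the spout's centre; x points roughly away from the robot, z up. Square steel spout, 26 mm outside, 18 inside, open lower end 145 mm above the bench. Its chute climbs to the left, 60 degrees from x towards y, to a hopper (130 x 150 mm, z 210 to 320) on a 50 mm column 155 mm from the spout. Bench bare under the spout and to its robot and right (-y) sides.
- spot (a point): Point on the bench straight below the centre of the spout: where the centre of the cup's bottom belongs.
- tin: Bystander: low round steel tin, mouth-up, 72 mm across the rim and 50 mm tall; origin at the centre of its underside.
- block: Bystander: pale wood offcut 120 by 45 by 40 mm lying with its length along its x axis; origin at the centre of its underside.
- can: Bystander: small dark grease can, 64 mm across, 90 mm tall, standing; origin at the centre of its underside.

How it is judged:
By the outcome, as a careful person would: the job done as asked, in the order asked, and still so for the second after the job is handed in, with the robot touching nothing.
It also fails if it takes over 58 s, if anything falls off the work surface, if the arm or the gripper's body presses on something with over 40 N, if the wrist force passes 120 N, or if a joint passes its speed limit or range.

### The arm

A 6-joint arm with a two-finger parallel gripper is mounted at the origin on the work surface. World frame = base frame: x ahead of the robot, y to its left, z up, the work surface at z = 0. Lengths are in m, angles in rad, forces in N, time in s.
With the tool pointing down it reaches from about 0.375 to 0.9 m from the base axis. Payload 3.1 kg.
Tool frame: the origin (TCP) lies between the finger pads; the fingertips stand 17 mm ahead of it and the grasp point (between the pads) lies 2 mm behind it; z points along the fingers, y is the line along which they close (so a half turn about z gives the same grasp; the last joint's range is limited). The gripper opens to 85 mm and grips with 20 to 120 N. Pads are 22 mm wide; open, the fingers measure 114 mm over their backs; the gripper's body (76 mm by 85 mm) begins 54 mm behind the grasp point. The pads swing forward as they close: fully open they stand 13 mm farther back than shut.
Start: joints at [-1.331, 0.527, 1.433, -0, 1.181, -0.178], TCP at [0.254, -0.571, 0.248] pointing down, gripper open.
Joint ranges: [-3.08, 3.08], [-0.75, 2.2], [0.22, 2.44], [-1.43, 4.57], [0, 2.65], [-2.85, 2.85]. Speed limits (rad/s): [2.79, 2.79, 3.14, 3.14, 3.14, 3.14].

### API

Orientations are given as a unit quaternion [x, y, z, w].
In Python, from station import sense, vision, order gives the robot as it stands.
- The arm moves only by the shell command python3 -m crank 'ROWS' [OPENING] [FORCE]. ROWS is JSON, a list of rows, each an object with "dp": the shift along the world's x, y, z in units of 30 mm (1.0 is 30 mm), a list of three; "angular": the turn, a rotation vector about the world's x, y, z in degrees, a list of three. In form: [{"dp": [dx, dy, dz], "angular": [ax, ay, az]}, ...]. A call has 1 to 20 rows; each row shifts and turns the commanded pose from where the row before left it; what a row does not reach is not made up. A row lasts 1/10 s, in which the tool goes at most 50 mm and 8.59 degrees, less where a joint would pass 70% of its speed; a pose out of reach is approached as far as the arm can. A call is refused whole if a number of a shift passes 1 or a number of a turn 8.59, either way. A call with a gripper value outside its range is refused whole. OPENING is the closure, from 0 (fully open) to 1 (shut), set as the call begins (- or left out, the last holds). The fingers move at their own pace and stop on an object; FORCE is the grip in N (left out, the last holds). Time passes only in rows, so rows that do not move let the fingers close. It gives the time, the measured TCP pose, the force, the opening and the grip force at its end, in the units of the state.
- sense(): the state, without advancing time (a new reading comes with each control period).
- vision.snapshot(name): name is "side" or "top" or "wrist"; returns a dict with "image" (480x640x3 uint8, blue, green, red), "range_z" (480x640 float32, m along the optical axis (not along the pixel's ray), 0 where there is no reading), "mtx" (3x3 intrinsics, pixels), "dist" ([k1, k2, p1, p2, k3] as OpenCV has them; the pictures are not rectified), "pose" (4x4, takes a point from camera to world coordinates); the wrist camera has in their place "mount" (4x4, takes a point from camera to tool coordinates, whose origin is the TCP and whose axes are the flange's). Camera axes: x right, y down, z forward; pixel columns grow to the right and rows downward; lengths in m; the calibration is good to about 2 mm. A picture is of the moment at which its call begins: read the wrist's pose just before it.
- order.sign_off(): hands the job in; it is judged then, once.
The state is a dict: "t": time; "q": joint angles; "qd": joint speeds; "tau": joint torques, N m; "tcp_pos": TCP position; "tool_rot": TCP orientation; "force": force on the tool from outside, world axes, zero at the start; "ft_torque": the same for the moment, N m; "finger_gap": opening from 0.0 (shut) to 1.0 (fully open); "gripper_force": force on a finger pad.
Only numpy, scipy, OpenCV 4.12 (cv2) and the standard library are available. Lean on these libraries where they do the work, as an engineer would, in place of code of your own. Each camera call takes 0.05 s, during which the arm holds its last target. There are 200 camera calls.

## Working session

There is one attempt and no reset: what is moved stays moved. The work goes in short steps, Python scripts to look and compute and a shell command to move; the robot and the scene stay as the last step left them, time stands still between calls to the robot, and variables do not carry over. Pictures are saved under pics/ and viewed, at most 10 in all, crops included, and the job is handed in when it is done.

```bash
mkdir -p pics; ls; python3 - <<'E'
from station import sense, vision
import cv2,numpy as np
s=sense();print(s)
for n in("top","side"):
    d=vision.snapshot(n);cv2.imwrite(f"pics/{n}0.png",d["image"]);np.savez(f"{n}0.npz",**{k:np.array(v) for k,v in d.items()})
    print(n,d["mtx"],d["dist"],np.round(d["pose"],3))
E
```

```text
pics
{'t': 0.0, 'q': array([-1.33050034e+00,  5.28477255e-01,  1.43393105e+00,  3.49735817e-05,
        1.18139644e+00, -1.78475945e-01]), 'qd': array([-6.00030888e-04,  5.57328105e-05,  1.40507688e-03,  1.06307428e-03,
       -1.30583064e-04, -2.55631789e-04]), 'tau': array([-1.01064405e-03, -4.42349946e+01, -1.78025812e+01, -3.33347989e-04,
        8.56132829e-03,  1.08193486e-06]), 'tcp_pos': array([ 0.25403081, -0.57028773,  0.24731763]), 'tool_rot': array([ 9.78159517e-01,  2.07852676e-01, -1.80198235e-05, -1.10601633e-03]), 'force': array([0.95138009, 0.75069368, 0.23569945]), 'ft_torque': array([-0.01510505, -0.04286583, -0.02707322]), 'gripper_force': 0.0, 'finger_gap': 1.0010283177245862}
top [[573.14139861   0.         319.1103966 ]
 [  0.         573.14139861 232.29245337]
 [  0.           0.           1.        ]] [-0.02481175  0.          0.          0.          0.        ] [[ 0.021 -0.997  0.079  0.492]
 [-0.999 -0.023 -0.029 -0.032]
 [ 0.03  -0.079 -0.996  1.089]
 [ 0.     0.     0.     1.   ]]
side [[523.77101103   0.         312.86110365]
 [  0.         523.77101103 246.96682015]
 [  0.           0.           1.        ]] [0.03576245 0.         0.         0.         0.        ] [[-0.997 -0.068  0.047  0.519]
 [-0.083  0.846 -0.526  0.557]
 [-0.004 -0.529 -0.849  1.025]
 [ 0.     0.     0.     1.   ]]
```

View pics/top0.png

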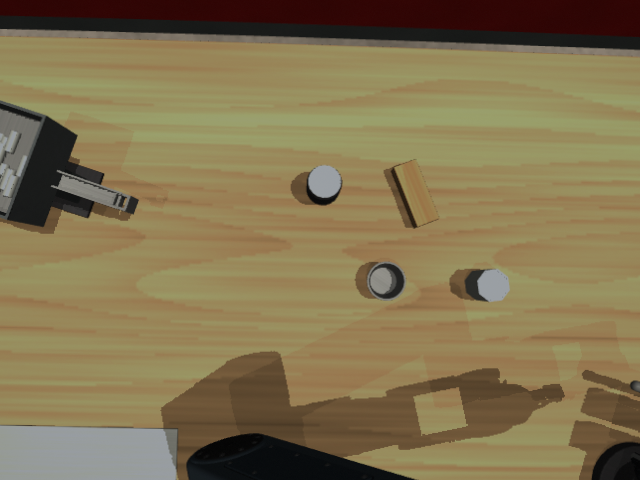

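View pics/side0.png

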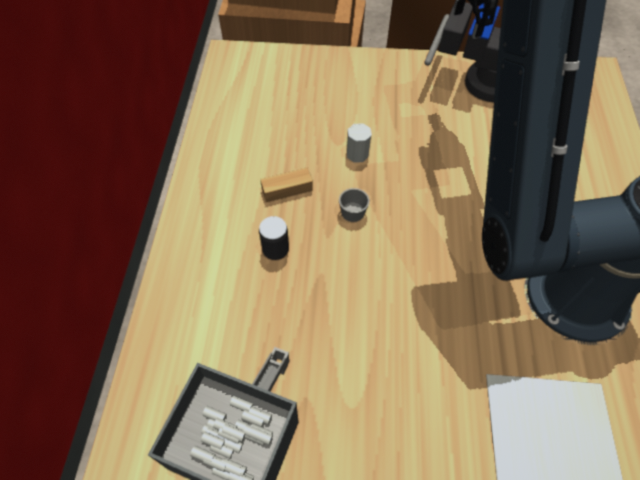

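The top view shows the cup at (490,285), tin at (385,281), can at (324,184), block at (415,193), and the spout end of the feeder at (128,203). The side view shows the spout at (280,357) and the cup at (359,142).

```bash
cat > h.py <<'E'
import numpy as np,cv2
def cloud(d):
    h,w=d["range_z"].shape;u,v=np.meshgrid(np.arange(w),np.arange(h))
    p=cv2.undistortPoints(np.stack([u,v],-1).reshape(-1,1,2).astype(np.float64),np.array(d["mtx"]),np.array(d["dist"])).reshape(h,w,2)
    z=d["range_z"].astype(float);P=np.dstack([p*z[...,None],z])
    T=np.array(d["pose"]);W=P@T[:3,:3].T+T[:3,3];W[z==0]=np.nan;return W
E
python3 - <<'E'
import numpy as np,cv2
from h import *
np.set_printoptions(precision=4,suppress=True)
for n in("top","side"):
    d=np.load(n+"0.npz");W=cloud(d);X,Y,Z=W[...,0],W[...,1],W[...,2]
    m=(Z>-.02)&(Z<.02)&(X>.3)&(X<.8)&(abs(Y)<.4);print(n,"bench z",np.median(Z[m]))
    for nm,c,zl in (("cup",(490,285) if n=="top" else (359,132),.08),("can",(324,180) if n=="top" else (273,227),.09),("blk",(415,193) if n=="top" else (288,182),.04),("tin",(385,281) if n=="top" else (353,200),.05)):
        r=45; v,u=np.mgrid[:480,:640]; m=(abs(u-c[0])<r)&(abs(v-c[1])<r)&(abs(Z-zl)<.006)
        P=W[m].astype(np.float32)
        rect=cv2.minAreaRect(P[:,:2]*1000);print(nm,m.sum(),P.mean(0),rect)
        if nm=="cup":
            # octagon orientation: support widths
            Q=P[:,:2]*1000
            print([ (a,round(float(np.ptp(Q@[np.cos(np.radians(a)),np.sin(np.radians(a))])),1)) for a in range(0,180,5)])
    # feeder
    m=(Y>.25)&(Y<.5)&(Z>.12)&(X>.3)&(X<.7)
    P=W[m];i=np.argsort(P[:,1])[:1];print("min y feeder",P[i],P.shape)
    c=(128,203) if n=="top" else (280,357)
    for v in range(c[1]-14,c[1]+15,2):
        print(v,' '.join("%d,%d,%d"%tuple(1000*W[v,u]) if np.isfinite(W[v,u,0]) else "nan" for u in range(c[0]-20,c[0]+17,4)))
    im=d["image"][c[1]-40:c[1]+40,c[0]-50:c[0]+50];cv2.imwrite(f"pics/{n}_sp.png",cv2.resize(im,None,fx=7,fy=7,interpolation=cv2.INTER_CUBIC))
E
```

```text
top bench z 0.0006626221679488786
cup 857 [ 0.4853 -0.3699  0.0804] ((485.5186462402344, -370.4126281738281), (55.92424011230469, 57.10190200805664), 8.871379852294922)
[(0, 57.0), (5, 56.3), (10, 56.3), (15, 57.5), (20, 58.4), (25, 59.3), (30, 59.7), (35, 59.6), (40, 59.3), (45, 58.9), (50, 58.2), (55, 57.6), (60, 58.2), (65, 59.0), (70, 59.6), (75, 59.7), (80, 59.6), (85, 59.2), (90, 58.7), (95, 57.9), (100, 57.0), (105, 58.1), (110, 59.0), (115, 59.5), (120, 59.9), (125, 59.8), (130, 59.2), (135, 58.2), (140, 56.9), (145, 57.0), (150, 57.9), (155, 58.9), (160, 59.4), (165, 59.5), (170, 59.1), (175, 58.2)]
can 854 [ 0.6618 -0.0681  0.0905] ((662.0698852539062, -67.97311401367188), (57.38075637817383, 58.187435150146484), 25.70022964477539)
blk 1532 [ 0.6538 -0.2399  0.0405] ((653.8540649414062, -240.90380859375), (120.01164245605469, 45.99528884887695), 22.180744171142578)
tin 303 [ 0.4896 -0.1882  0.0498] ((489.0896911621094, -185.39193725585938), (68.76771545410156, 71.07760620117188), 0.6285392642021179)
min y feeder [[0.5946 0.2501 0.1917]] (7259, 3)
189 622,271,201 622,265,200
[... 3770 characters left out ...]
9,201,0 651,200,-1 619,268,195 613,265,189 627,197,-2 618,197,0 593,264,191 589,252,157 594,196,0 586,195,0
363 658,205,0 624,274,204 619,268,187 613,268,188 606,267,188 599,267,189 593,265,185 589,252,149 594,199,-1 586,199,0
365 658,209,0 623,278,206 619,271,184 613,269,181 606,269,183 598,275,203 594,265,173 601,205,0 593,204,1 585,203,0
367 657,212,-2 623,280,201 619,273,181 612,273,182 606,272,180 597,278,202 594,265,165 601,208,-1 593,207,-1 585,208,0
369 628,288,213 623,282,198 619,277,182 612,276,182 606,275,181 597,280,197 594,268,162 600,212,-1 592,212,0 584,212,1
371 627,291,212 624,284,192 618,280,183 611,280,185 602,287,208 598,280,187 594,268,153 600,215,-5 592,217,1 584,215,-2
```

View pics/top_sp.png

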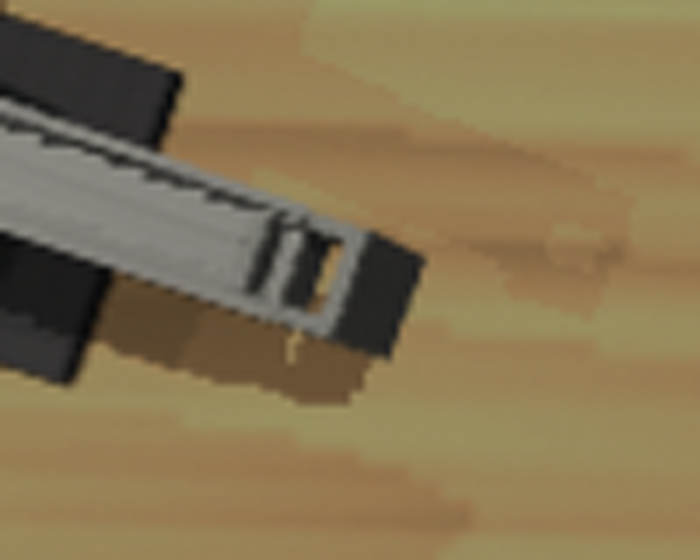

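Measured heights and sizes agree with the given ones (cup about (0.4855,-0.370), flat normals at about 9.5°+45k). The crop shows the square spout mouth at about (300,270) in the crop. Next I move above the cup, turning the tool, and collect kinematics data on the way.

```bash
S='from station import sense;import json;s=sense();open("log.txt","a").write(json.dumps([list(map(float,s[k])) for k in("q","tcp_pos","tool_rot")])+"\n")'
python3 -c "$S"
python3 -m crank '[{"dp":[0.95,0.8,0],"angular":[0,0,-7.5]},{"dp":[0.95,0.8,0],"angular":[0,0,-7.5]},{"dp":[0.95,0.8,0],"angular":[0,0,-7.5]},{"dp":[0.95,0.8,0],"angular":[0,0,-7.5]}]' 0 40; python3 -c "$S"
python3 -m crank '[{"dp":[0.95,0.8,0],"angular":[0,0,-7.5]},{"dp":[0.95,0.8,0],"angular":[0,0,-7.5]},{"dp":[0.95,0.8,0],"angular":[0,0,-7.5]},{"dp":[0.95,0.8,0],"angular":[0,0,-7.5]}]'; python3 -c "$S"
python3 -m crank '[{"dp":[0,0,0],"angular":[4.4,6.1,0]},{"dp":[0,0,0],"angular":[4.4,6.1,0]},{"dp":[0,0,0],"angular":[4.4,6.1,0]},{"dp":[0,0,0],"angular":[4.4,6.1,0]},{"dp":[0,0,0],"angular":[0,0,0]}]'; python3 -c "$S"; cat log.txt
```

```text
t: 0.5
tcp_pos: [0.3688, -0.4738, 0.2478]
tool_rot: [0.998, -0.055, -0.0, -0.0]
force: [0.3, 0.3, 0.3]
finger_gap: 0.999
gripper_force: 0.0
t: 0.9
tcp_pos: [0.483, -0.3776, 0.2478]
tool_rot: [0.95, -0.312, -0.0, -0.0]
force: [-0.3, -0.4, -0.1]
finger_gap: 1.001
gripper_force: 0.0
t: 1.4
tcp_pos: [0.4831, -0.3795, 0.2442]
tool_rot: [0.918, -0.298, -0.249, -0.08]
force: [-0.8, -0.2, -0.4]
finger_gap: 1.001
gripper_force: 0.0
[[-1.3304872639824346, 0.528405040178354, 1.433741488497045, -3.6324621409718338e-06, 1.1813996298506695, -0.17846456835001348], [0.25405293787132766, -0.5703862273482498, 0.24742227000515998], [0.97815794494593, 0.20786072426327537, -3.1877351041246954e-05, -0.000976233443457062]]
[[-1.0952483639724895, 0.49512710315171815, 1.4962339822513084, 6.920728009946693e-05, 1.1513161932358715, 0.5863468997609144], [0.36884554645761325, -0.473764377507622, 0.24780737037452005], [0.9984649131313651, -0.05538521593738393, -0.00024735423234593056, -0.0004836496963164622]]
[[-0.8455880933969727, 0.5121956980664599, 1.4635584553270848, -1.5652129564754103e-05, 1.1668547112466925, 1.3590525064661882], [0.48300047020568887, -0.3776061858088979, 0.24784896241196602], [0.9501999503817663, -0.31164049170722885, -0.0004423681500232538, -0.00025006676182768304]]
[[-0.8058557492686121, 0.7532557342474685, 1.0965079488685912, -0.09329185377798253, 1.8135098606734164, 1.3943971381989337], [0.48306209051569327, -0.3794754632467101, 0.24421713730811562], [0.9179779654996167, -0.29795786328291474, -0.24915040119178558, -0.08038435265048058]]
```

```bash
cat >> h.py <<'E'
import json
from scipy.spatial.transform import Rotation as R
from scipy.optimize import least_squares
def fk(p,q):
    d,h,a2,a3,L,off,a1,e=p
    ry=lambda a:R.from_euler('y',a);rz=lambda a:R.from_euler('z',a)
    r=rz(q[0]);x=r.apply([a1,d,h]);r=r*ry(q[1]);x=x+r.apply([0,0,a2]);r=r*ry(q[2]);x=x+r.apply([e,0,a3])
    r=r*rz(q[3])*ry(q[4]);x=x+r.apply([0,0,L]);return x,r*rz(q[5]+off)
def fit():
    D=[json.loads(l) for l in open("log.txt")]
    def f(p):
        o=[]
        for q,x,t in D:
            a,r=fk(p,q);o+=list((a-x)*1000)+list((r.inv()*R.from_quat(t)).as_rotvec()*100)
        return o+list(p[6:]*100)
    b=min((least_squares(f,[d,.35,.4,.4,.2,o,0,0]) for d in(.1,-.1) for o in(0,1.57,-1.57,3.1)),key=lambda s:s.cost);return b
LO=np.array([-3.08,-.75,.22,-1.43,0,-2.85]);HI=np.array([3.08,2.2,2.44,4.57,2.65,2.85])
def ik(p,x,rot,q0):
    f=lambda q:np.r_[(fk(p,q)[0]-x)*10,(fk(p,q)[1].inv()*rot).as_rotvec()]
    s=least_squares(f,np.clip(q0,LO+.02,HI-.02),bounds=(LO,HI));return s.x,np.abs(s.fun).max()
def tool(az,tilt,flip=0):
    "approach azimuth az, tilt from down (deg); closing axis horizontal"
    a,t=np.radians(az),np.radians(tilt)
    z=np.array([np.sin(t)*np.cos(a),np.sin(t)*np.sin(a),-np.cos(t)]);y=np.array([-np.sin(a),np.cos(a),0])*(-1 if flip else 1)
    return R.from_matrix(np.c_[np.cross(y,z),y,z])
E
python3 - <<'E'
from h import *
np.set_printoptions(precision=3,suppress=True)
b=fit();p=b.x;print(b.cost,p);np.save("p.npy",p)
qs=[json.loads(l)[0] for l in open("log.txt")]
seeds=[qs[2],qs[3]]+[[q1,.6,1.4,q4,1.2,q6] for q1 in(0,.5) for q4 in(-1,0,1,3.1) for q6 in(-1.5,0,1.5)]
def best(x,rot):
    r=[ik(p,x,rot,s) for s in seeds];r=[a for a in r if a[1]<2e-3]
    return min(r,key=lambda a:abs(a[0]-qs[3]).max())[0] if r else None
for nm,x in (("spot",[.606,.256,.04]),):
  for az in (-15,10,25,45,70,90):
    for t in(30,45,60,70):
      for fl in(0,1): print(nm,az,t,fl,best(np.array(x),tool(az,t,fl)))
E
```

```text
7.609383992751688 [ 0.11   0.153  0.577  0.368  0.251  1.571 -0.013  0.013]
spot -15 30 0 [ 0.34   0.738  1.864 -1.26   0.302  0.212]
spot -15 30 1 None
spot -15 45 0 [0.397 0.779 1.981 4.18  0.526 1.099]
spot -15 45 1 [ 0.397  0.779  1.981  4.18   0.526 -2.043]
spot -15 60 0 [0.447 0.864 2.061 3.953 0.89  1.39 ]
spot -15 60 1 [ 0.447  0.864  2.061  3.953  0.89  -1.752]
spot -15 70 0 [0.472 0.941 2.09  3.906 1.14  1.489]
spot -15 70 1 [ 0.472  0.941  2.09   3.906  1.14  -1.653]
spot 10 30 0 [0.245 0.714 1.943 3.883 0.052 0.891]
spot 10 30 1 [ 0.245  0.714  1.943  3.883  0.052 -2.251]
spot 10 45 0 [0.252 0.753 2.1   3.257 0.498 1.525]
spot 10 45 1 [ 0.252  0.753  2.1    3.257  0.498 -1.617]
spot 10 60 0 [0.26  0.851 2.217 3.231 0.974 1.563]
spot 10 60 1 [ 0.26   0.851  2.217  3.231  0.974 -1.578]
spot 10 70 0 [0.263 0.943 2.264 3.228 1.286 1.577]
spot 10 70 1 [ 0.263  0.943  2.264  3.228  1.286 -1.565]
spot 25 30 0 [0.182 0.711 1.954 1.825 0.13  2.664]
spot 25 30 1 [ 0.182  0.711  1.954  1.825  0.13  -0.477]
spot 25 45 0 [0.155 0.75  2.116 2.739 0.526 1.722]
spot 25 45 1 [ 0.155  0.75
[... 890 characters left out ...]
  1.423  0.749 -0.945]
spot 70 60 0 [-0.111  0.877  1.977  1.635  1.003  1.904]
spot 70 60 1 [-0.111  0.877  1.977  1.635  1.003 -1.237]
spot 70 70 0 [-0.145  0.949  1.997  1.7    1.189  1.778]
spot 70 70 1 [-0.145  0.949  1.997  1.7    1.189 -1.364]
spot 90 30 0 [0.033 0.792 1.7   0.775 0.795 2.579]
spot 90 30 1 [ 0.033  0.792  1.7    0.775  0.795 -0.562]
spot 90 45 0 [-0.052  0.843  1.743  1.051  0.951  2.275]
spot 90 45 1 [-0.052  0.843  1.743  1.051  0.951 -0.867]
spot 90 60 0 [-0.119  0.922  1.764  1.223  1.155  2.069]
spot 90 60 1 [-0.119  0.922  1.764  1.223  1.155 -1.073]
spot 90 70 0 [-0.149  0.987  1.765  1.299  1.304  1.971]
spot 90 70 1 [-0.149  0.987  1.765  1.299  1.304 -1.171]
```

```bash
python3 - <<'E'
from h import *
np.set_printoptions(precision=2,suppress=True)
p=np.load("p.npy");q=json.loads(open("log.txt").readlines()[2])[0]
az=54.5
def go(nm,x,t,q,a=az):
    q,e=ik(p,np.array(x),tool(a,t,1),q);print(nm,t,q,round(e,4));return q
q[5]=-.2
q=go("cup hi",[.4855,-.370,.2],0,q)
for t in(-20,-40):q=go("cup hi",[.4855,-.370,.2],t,q)
q=go("cup",[.4855,-.370,.04],-40,q)
q=go("cup hi",[.4855,-.370,.2],-40,q)
for t in(-20,0,20,40,50):q=go("mid",[.48,.03,.2],t,q)
q=go("lay",[.48,.03,.028],50,q)
q=go("lay hi",[.48,.03,.15],50,q)
for t in(30,10,-10,-30,-40):q=go("re",[.48,.03,.15],t,q)
q=go("re",[.48,.03,.028],-40,q)
for t in(-20,0,20,40,50):q=go("re",[.48,.03,.1],t,q)
q=go("near",[.606,.256,.05],50,q)
q=go("place",[.606,.256,.04],50,q)
# refine spout with both clouds
for n in("top","side"):
    d=np.load(n+"0.npz");W=cloud(d).reshape(-1,3);W=W[np.isfinite(W[:,0])]
    P=W[(W[:,2]>.15)&(W[:,2]<.186)&(np.hypot(W[:,0]-.606,W[:,1]-.256)<.03)]
    a=np.radians(75);c=np.array([np.cos(a),np.sin(a)]);s=np.array([-c[1],c[0]])
    u=(P[:,:2]@c)*1000;v=(P[:,:2]@s)*1000
    print(n,len(P),"along",np.percentile(u,[2,5,10,25,50]),"perp",np.percentile(v,[2,5,50,95,98]), "c0",[.606,.256]@c*1000,[.606,.256]@s*1000)
    f=P[u<np.percentile(u,5)+5];pf=np.polyfit(f[:,0],f[:,1],1);print("face slope deg",np.degrees(np.arctan(pf[0])))
E
```

```text
cup hi 0 [-0.83  0.55  1.55  0.    1.05 -0.21] 0.0
cup hi -20 [-0.69  0.57  1.56 -0.41  1.03  0.14] 0.0
cup hi -40 [-0.57  0.63  1.57 -0.79  1.13  0.47] 0.0
cup -40 [-0.57  0.83  1.69 -0.94  0.92  0.76] 0.0
cup hi -40 [-0.57  0.63  1.57 -0.79  1.13  0.47] 0.0
mid -20 [-0.02  0.46  1.76 -0.32  1.14  0.76] 0.0
mid 0 [-0.17  0.36  1.89 -0.    0.89  0.45] 0.0
mid 20 [-0.35  0.31  2.03  0.5   0.76 -0.09] 0.0
mid 40 [-0.54  0.34  2.18  1.    0.86 -0.69] 0.0
mid 50 [-0.62  0.38  2.24  1.18  0.98 -0.93] 0.0
lay 50 [-0.62  0.8   2.38  1.6   0.87 -1.62] 0.0
lay hi 50 [-0.62  0.49  2.3   1.29  0.92 -1.13] 0.0
re 30 [-0.45  0.4   2.17  0.9   0.68 -0.57] 0.0
re 10 [-0.26  0.4   2.03  0.27  0.66  0.16] 0.0
re -10 [-0.09  0.47  1.89 -0.2   0.88  0.66] 0.0
re -30 [ 0.04  0.58  1.77 -0.44  1.17  0.91] 0.0
re -40 [ 0.09  0.65  1.71 -0.53  1.32  0.99] 0.0
re -40 [ 0.09  0.83  1.79 -0.58  1.1   1.13] 0.0
re -20 [-0.02  0.59  1.88 -0.37  0.91  0.86] 0.0
re 0 [-0.17  0.5   2.02 -0.    0.62  0.45] 0.0
re 20 [-0.35  0.48  2.16  0.73  0.52 -0.37] 0.0
re 40 [-0.54  0.54  2.29  1.3   0.73 -1.1 ] 0.0
re 50 [-0.62  0.61  2.34  1.42  0.89 -1.33] 0.0
near 50 [-0.02  0.77  2.05  1.89  0.73 -1.18] 0.0
place 50 [-0.02  0.79  2.06  1.92  0.74 -1.21] 0.0
top 297 along [390.56 390.98 391.21 391.77 412.6 ] perp [-530.37 -529.17 -519.43 -508.5  -506.42] c0 404.1213528621291 -519.09337518493
face slope deg -16.79666541968979
side 233 along [394.18 395.13 395.53 396.34 408.54] perp [-529.1  -527.73 -518.32 -504.78 -504.58] c0 404.1213528621291 -519.09337518493
face slope deg -13.40111124643889
```

```bash
cat >> h.py <<'E'
def delta(x,rot,n=None):
    from station import sense
    s=sense();d=(np.array(x)-s["tcp_pos"])/.03;w=np.degrees((rot*R.from_quat(s["tool_rot"]).inv()).as_rotvec())
    m=max(np.abs(d).max()/.95,np.linalg.norm(d)*.03/.048,np.linalg.norm(w)/8.2);n=n or int(np.ceil(m))
    print("n",n,"total",np.round(d,3),np.round(w,2),"per row",np.round(d/n,3),np.round(w/n,2),"F",np.round(s["force"],1),"t",s["t"])
E
python3 -c "
from h import *
T=tool(54.5,-40,1);z=T.as_matrix()[:,2];print(z)
delta(np.array([.4855,-.370,.04])-.12*z,T)"
```

```text
[-0.37326866 -0.52330337 -0.76604444]
n 12 total [ 1.574  2.409 -3.743] [-1.67 10.59 90.21] per row [ 0.131  0.201 -0.312] [-0.14  0.88  7.52] F [-0.8 -0.2 -0.4] t 1.4
```

```bash
python3 -m crank '[{"dp":[0.13,0.2,-0.31],"angular":[-0.14,0.88,7.52]},{"dp":[0.13,0.2,-0.31],"angular":[-0.14,0.88,7.52]},{"dp":[0.13,0.2,-0.31],"angular":[-0.14,0.88,7.52]},{"dp":[0.13,0.2,-0.31],"angular":[-0.14,0.88,7.52]},{"dp":[0.13,0.2,-0.31],"angular":[-0.14,0.88,7.52]},{"dp":[0.13,0.2,-0.31],"angular":[-0.14,0.88,7.52]},{"dp":[0.13,0.2,-0.31],"angular":[-0.14,0.88,7.52]},{"dp":[0.13,0.2,-0.31],"angular":[-0.14,0.88,7.52]},{"dp":[0.13,0.2,-0.31],"angular":[-0.14,0.88,7.52]},{"dp":[0.13,0.2,-0.31],"angular":[-0.14,0.88,7.52]},{"dp":[0.13,0.2,-0.31],"angular":[-0.14,0.88,7.52]},{"dp":[0.13,0.2,-0.31],"angular":[-0.14,0.88,7.52]},{"dp":[0,0,0],"angular":[0,0,0]},{"dp":[0,0,0],"angular":[0,0,0]}]'
python3 - <<'E'
from h import *
from station import sense,vision
T=tool(54.5,-40,1);z=T.as_matrix()[:,2]
delta(np.array([.4855,-.370,.04])-.003*z,T)
s=sense();d=vision.snapshot("wrist");print(np.round(d["mount"],3))
M=np.eye(4);M[:3,:3]=R.from_quat(s["tool_rot"]).as_matrix();M[:3,3]=s["tcp_pos"];d["pose"]=M@np.array(d["mount"])
W=cloud(d);cv2.imwrite("pics/w1.png",d["image"])
m=(abs(W[...,2]-.08)<.004)&(np.hypot(W[...,0]-.4855,W[...,1]+.37)<.045);P=W[m].astype(np.float32)
print(m.sum(),P.mean(0),cv2.minAreaRect(P[:,:2]*1000),cv2.minEnclosingCircle(P[:,:2]*1000))
E
```

```text
t: 2.8
tcp_pos: [0.5287, -0.3068, 0.1374]
tool_rot: [0.837, 0.43, -0.301, 0.156]
force: [1.3, -0.6, -0.2]
finger_gap: 0.998
gripper_force: 0.0
n 4 total [-1.404 -2.056 -3.172] [-0.2   0.3   0.07] per row [-0.351 -0.514 -0.793] [-0.05  0.08  0.02] F [ 1.3 -0.6 -0.2] t 2.8
[[ 0.    -0.952 -0.307  0.079]
 [ 1.     0.    -0.     0.   ]
 [ 0.001 -0.307  0.952 -0.126]
 [ 0.     0.     0.     1.   ]]
4432 [ 0.4896435  -0.36680532  0.07973385] ((486.7909240722656, -370.89532470703125), (57.979286193847656, 56.15195846557617), 52.44381332397461) ((486.4635314941406, -370.7825012207031), 30.841064453125)
```

View pics/w1.png

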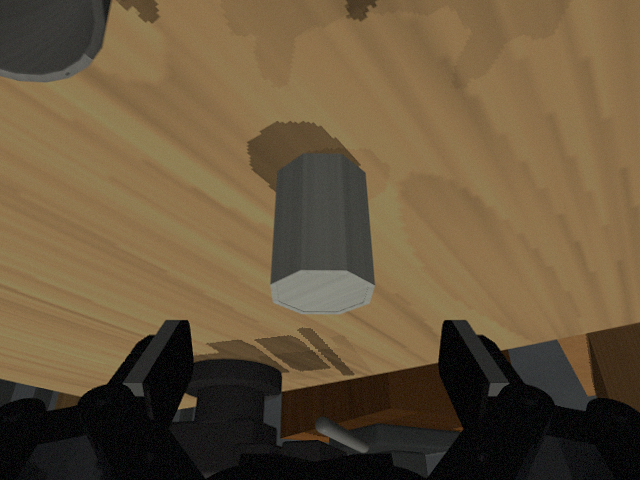

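The cup lies centred between the fingers (about column 322, bottom face at (322,290)) with its flats facing the pads. I'll advance along the tool axis, then close.

```bash
python3 -m crank '[{"dp":[-0.28,-0.41,-0.63],"angular":[0,0,0]},{"dp":[-0.28,-0.41,-0.63],"angular":[0,0,0]},{"dp":[-0.28,-0.41,-0.63],"angular":[0,0,0]},{"dp":[-0.28,-0.41,-0.63],"angular":[0,0,0]},{"dp":[-0.28,-0.41,-0.63],"angular":[0,0,0]},{"dp":[0,0,0],"angular":[0,0,0]},{"dp":[0,0,0],"angular":[0,0,0]}]'
python3 -m crank '[{"dp":[0,0,0],"angular":[0,0,0]},{"dp":[0,0,0],"angular":[0,0,0]},{"dp":[0,0,0],"angular":[0,0,0]},{"dp":[0,0,0],"angular":[0,0,0]},{"dp":[0,0,0],"angular":[0,0,0]},{"dp":[0,0,0],"angular":[0,0,0]},{"dp":[0,0,0],"angular":[0,0,0]},{"dp":[0,0,0],"angular":[0,0,0]},{"dp":[0,0,0],"angular":[0,0,0]},{"dp":[0,0,0],"angular":[0,0,0]}]' 1 60
```

```text
t: 3.55
tcp_pos: [0.4872, -0.3696, 0.0427]
tool_rot: [0.837, 0.429, -0.301, 0.156]
force: [0.3, -0.9, 0.3]
finger_gap: 1.001
gripper_force: 0.0
t: 4.55
tcp_pos: [0.4884, -0.3685, 0.0438]
tool_rot: [0.836, 0.431, -0.301, 0.158]
force: [2.6, 1.4, 6.2]
finger_gap: 0.646
gripper_force: 63.9
```

```bash
python3 -m crank '[{"dp":[0,0,0.3],"angular":[0,0,0]},{"dp":[0,0,0.8],"angular":[0,0,0]},{"dp":[0,0,0.9],"angular":[0,0,0]},{"dp":[0,0,0.9],"angular":[0,0,0]},{"dp":[0,0,0.9],"angular":[0,0,0]},{"dp":[0,0,0.9],"angular":[0,0,0]},{"dp":[0,0,0.3],"angular":[0,0,0]},{"dp":[0,0,0],"angular":[0,0,0]}]'
python3 - <<'E'
from h import *
delta([.52,.03,.17],tool(54.5,50,1))
from station import sense,vision
s=sense();d=vision.snapshot("wrist")
d["pose"]=np.array(d["mount"]);W=cloud(d)  # tool frame
m=(abs(W[...,1])<.012)&(abs(W[...,0])<.05)&(abs(W[...,2])<.06);P=W[m]
print(m.sum(),P.min(0),P.max(0))
np.save("hold.npy",P)
h,_=np.histogram(P[:,0],20);ed=np.linspace(-.05,.05,21)
for a,b in zip(ed,ed[1:]):
    k=(P[:,0]>=a)&(P[:,0]<b)
    if k.sum()>5:print(round((a+b)/2,4),k.sum(),np.round(np.median(P[k,2]),4))
E
```

```text
t: 5.35
tcp_pos: [0.4874, -0.3684, 0.1933]
tool_rot: [0.837, 0.43, -0.301, 0.157]
force: [-0.1, -0.3, -1.4]
finger_gap: 0.646
gripper_force: 63.8
n 14 total [ 1.086 13.28  -0.778] [ 73.08 -51.92   0.17] per row [ 0.078  0.949 -0.056] [ 5.22 -3.71  0.01] F [-0.1 -0.3 -1.4] t 5.35
22591 [-0.00511549 -0.01199949 -0.05999737] [0.0470063  0.01199964 0.01985226]
-0.0025 2417 -0.0406
0.0025 2954 -0.0354
0.0075 3004 -0.0297
0.0125 3316 -0.0244
0.0175 2174 -0.0173
0.0225 1988 -0.0113
0.0275 1801 -0.0053
0.0325 1636 0.0008
0.0375 1512 0.0069
0.0425 1367 0.0128
0.0475 419 0.0169
```

```bash
python3 -m crank '[{"dp":[0.06,0.5,0],"angular":[2.5,-1.8,0]},{"dp":[0.06,0.9,0],"angular":[5,-3.5,0]},{"dp":[0.07,0.9,0],"angular":[5,-3.5,0]},{"dp":[0.07,0.9,0],"angular":[5,-3.5,0]},{"dp":[0.07,0.9,0],"angular":[5,-3.5,0]},{"dp":[0.07,0.9,0],"angular":[5,-3.5,0]},{"dp":[0.07,0.9,0],"angular":[5,-3.5,0]},{"dp":[0.07,0.9,0],"angular":[5,-3.5,0]},{"dp":[0.07,0.9,0],"angular":[5,-3.5,0]},{"dp":[0.07,0.9,0],"angular":[5,-3.5,0]},{"dp":[0.07,0.9,0],"angular":[5,-3.5,0]},{"dp":[0.07,0.9,-0.1],"angular":[5,-3.5,0]},{"dp":[0.07,0.9,-0.1],"angular":[5,-3.5,0]},{"dp":[0.07,0.9,-0.1],"angular":[5,-3.5,0]},{"dp":[0.07,0.8,-0.1],"angular":[5,-3.5,0]},{"dp":[0.07,0.3,-0.1],"angular":[2.5,-1.8,0]},{"dp":[0,0,0],"angular":[0,0,0]},{"dp":[0,0,0],"angular":[0,0,0]}]'
python3 - <<'E'
from h import *
delta([.52,.03,.0325],tool(54.5,50,1))
from station import vision
d=vision.snapshot("wrist")
d["pose"]=np.array(d["mount"]);W=cloud(d)
m=(abs(W[...,1])<.01)&(W[...,0]>.015)&(W[...,0]<.043)&(abs(W[...,2])<.03);P=W[m]
k=np.polyfit(P[:,0],P[:,2],1);print(k,np.degrees(np.arctan(1/k[0])))
E
```

```text
t: 7.2
tcp_pos: [0.5196, 0.0303, 0.176]
tool_rot: [0.799, 0.413, 0.385, -0.206]
force: [-0.2, -0.0, -1.7]
finger_gap: 0.644
gripper_force: 63.8
n 6 total [ 0.013 -0.011 -4.783] [-1.81  0.53 -0.4 ] per row [ 0.002 -0.002 -0.797] [-0.3   0.09 -0.07] F [-0.2 -0.  -1.7] t 7.2
[ 1.20656674 -0.03759679] 39.65186854359076
```

```bash
python3 -m crank '[{"dp":[0,0,-0.5],"angular":[-0.9,0.25,-0.2]},{"dp":[0,0,-0.8],"angular":[-0.9,0.25,-0.2]},{"dp":[0,0,-0.8],"angular":[0,0,0]},{"dp":[0,0,-0.8],"angular":[0,0,0]},{"dp":[0,0,-0.8],"angular":[0,0,0]},{"dp":[0,0,-0.5],"angular":[0,0,0]},{"dp":[0,0,-0.25],"angular":[0,0,0]},{"dp":[0,0,-0.15],"angular":[0,0,0]},{"dp":[0,0,0],"angular":[0,0,0]},{"dp":[0,0,0],"angular":[0,0,0]}]'
python3 -c "
from h import *
delta([.52,.03,.0315],tool(54.5,50,1))"
```

```text
t: 8.25
tcp_pos: [0.5203, 0.0304, 0.0399]
tool_rot: [0.805, 0.416, 0.378, -0.192]
force: [-0.0, -0.1, -2.6]
finger_gap: 0.647
gripper_force: 63.7
n 1 total [-0.01  -0.013 -0.279] [ 0.01  0.29 -0.02] per row [-0.01  -0.013 -0.279] [ 0.01  0.29 -0.02] F [-0.  -0.1 -2.6] t 8.25
```

```bash
python3 -m crank '[{"dp":[0,0,-0.08],"angular":[0,0,0]},{"dp":[0,0,-0.08],"angular":[0,0,0]},{"dp":[0,0,-0.06],"angular":[0,0,0]},{"dp":[0,0,0],"angular":[0,0,0]},{"dp":[0,0,0],"angular":[0,0,0]}]'
python3 -m crank '[{"dp":[0,0,-0.03],"angular":[0,0,0]},{"dp":[0,0,-0.03],"angular":[0,0,0]},{"dp":[0,0,0],"angular":[0,0,0]}]'
python3 - <<'E'
from h import *
from station import vision,sense
d=vision.snapshot("side");cv2.imwrite("pics/s2.png",d["image"][180:380,180:430].repeat(3,0).repeat(3,1))
delta([.52,.03,.0315],tool(54.5,50,1))
E
```

```text
t: 8.75
tcp_pos: [0.52, 0.0305, 0.0326]
tool_rot: [0.805, 0.415, 0.377, -0.193]
force: [-0.4, -0.0, -1.7]
finger_gap: 0.643
gripper_force: 63.8
t: 9.05
tcp_pos: [0.5202, 0.0308, 0.0324]
tool_rot: [0.804, 0.415, 0.379, -0.193]
force: [-2.7, -3.6, 7.8]
finger_gap: 0.644
gripper_force: 65.0
n 1 total [-0.007 -0.027 -0.032] [-0.18  0.38  0.02] per row [-0.007 -0.027 -0.032] [-0.18  0.38  0.02] F [-2.3 -4.4  8.6] t 9.1
```

View pics/s2.png

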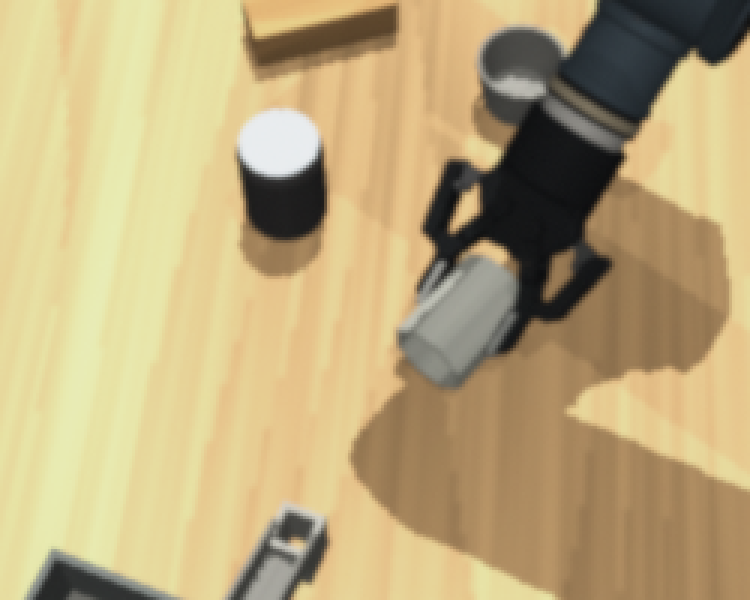

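The cup rests on its side on the bench, with its mouth (crop (437,365)) toward the feeder. I'll open and back out along the tool axis.

```bash
python3 -m crank '[{"dp":[0,0,0],"angular":[0,0,0]},{"dp":[0,0,0],"angular":[0,0,0]},{"dp":[0,0,0],"angular":[0,0,0]},{"dp":[0,0,0],"angular":[0,0,0]},{"dp":[0,0,0],"angular":[0,0,0]},{"dp":[0,0,0],"angular":[0,0,0]},{"dp":[0,0,0],"angular":[0,0,0]},{"dp":[0,0,0],"angular":[0,0,0]}]' 0
python3 -m crank '[{"dp":[-0.15,-0.21,0.21],"angular":[0,0,0]},{"dp":[-0.3,-0.42,0.43],"angular":[0,0,0]},{"dp":[-0.5,-0.7,0.72],"angular":[0,0,0]},{"dp":[-0.5,-0.7,0.72],"angular":[0,0,0]},{"dp":[-0.4,-0.55,0.57],"angular":[0,0,0]},{"dp":[0,0,0],"angular":[0,0,0]}]'
python3 - <<'E'
from h import *
from station import vision
T=tool(54.5,-40,1);z=T.as_matrix()[:,2]
delta(np.array([.522,.033,.028])-.14*z,T)
d=vision.snapshot("side");W=cloud(d)
m=(W[...,2]>.045)&(W[...,2]<.062)&(np.hypot(W[...,0]-.52,W[...,1]-.03)<.06)
P=W[m].astype(np.float32);print(m.sum(),P.mean(0),np.median(P[:,2]),cv2.minAreaRect(P[:,:2]*1000))
E
```

```text
t: 9.9
tcp_pos: [0.52, 0.0306, 0.0308]
tool_rot: [0.805, 0.415, 0.377, -0.193]
force: [0.7, 0.7, -0.1]
finger_gap: 1.002
gripper_force: 0.0
t: 10.5
tcp_pos: [0.4644, -0.0496, 0.1119]
tool_rot: [0.806, 0.415, 0.378, -0.19]
force: [0.0, 0.2, -0.4]
finger_gap: 0.998
gripper_force: 0.0
n 11 total [3.663 5.196 0.778] [-73.06  52.7   -0.14] per row [0.333 0.472 0.071] [-6.64  4.79 -0.01] F [ 0.   0.2 -0.4] t 10.5
761 [0.51916146 0.03688049 0.05384224] 0.054852188 ((519.69287109375, 35.00165939331055), (82.21128845214844, 53.72142028808594), 54.993770599365234)
```

```bash
python3 -m crank '[{"dp":[0.31,0.43,0.5],"angular":[-6.1,4.4,0]},{"dp":[0.31,0.43,0.4],"angular":[-6.1,4.4,0]},{"dp":[0.31,0.43,0.3],"angular":[-6.1,4.4,0]},{"dp":[0.31,0.43,0],"angular":[-6.1,4.4,0]},{"dp":[0.31,0.43,0],"angular":[-6.1,4.4,0]},{"dp":[0.31,0.43,0],"angular":[-6.1,4.4,0]},{"dp":[0.31,0.43,0],"angular":[-6.1,4.4,0]},{"dp":[0.31,0.43,0],"angular":[-6.1,4.4,0]},{"dp":[0.31,0.43,0],"angular":[-6.1,4.4,0]},{"dp":[0.31,0.43,0],"angular":[-6.1,4.4,0]},{"dp":[0.31,0.43,-0.2],"angular":[-6.1,4.4,0]},{"dp":[0.31,0.43,-0.2],"angular":[-6.1,4.4,0]},{"dp":[0,0,0],"angular":[0,0,0]},{"dp":[0,0,0],"angular":[0,0,0]},{"dp":[0,0,0],"angular":[0,0,0]}]'
python3 - <<'E'
from h import *
from station import vision,sense
T=tool(54.5,-40,1);z=T.as_matrix()[:,2]
s=sense();d=vision.snapshot("wrist");cv2.imwrite("pics/w2.png",d["image"])
M=np.eye(4);M[:3,:3]=R.from_quat(s["tool_rot"]).as_matrix();M[:3,3]=s["tcp_pos"];d["pose"]=M@np.array(d["mount"])
W=cloud(d);m=(W[...,2]>.05)&(W[...,2]<.062)&(np.hypot(W[...,0]-.52,W[...,1]-.035)<.05)
P=W[m].astype(np.float32);r=cv2.minAreaRect(P[:,:2]*1000);print(m.sum(),np.median(P[:,2]),r)
c=np.array([*r[0],28])/1000;print(c);delta(c-.003*z,T)
E
```

```text
t: 12.05
tcp_pos: [0.5575, 0.0924, 0.1269]
tool_rot: [0.86, 0.44, -0.237, 0.101]
force: [-0.2, 0.1, 0.4]
finger_gap: 0.996
gripper_force: 0.0
5624 0.056038957 ((521.7444458007812, 34.2841911315918), (83.76709747314453, 36.9660758972168), 54.95185470581055)
[0.52174445 0.03428419 0.028     ]
n 4 total [-1.164 -1.868 -3.241] [-9.46  4.44  1.08] per row [-0.291 -0.467 -0.81 ] [-2.36  1.11  0.27] F [-0.4 -0.6  0.8] t 12.1
```

View pics/w2.png

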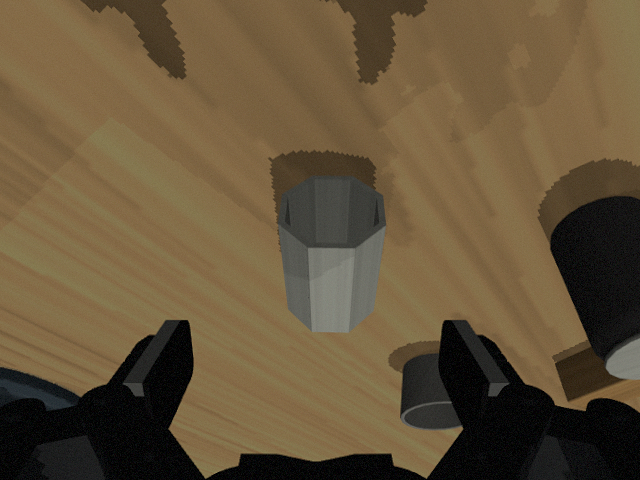

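The cup lies with mouth at (333,215) toward the wrist, centred between the fingers. I'll finish the tilt, then advance and close.

```bash
python3 -m crank '[{"dp":[0.1,0.03,-0.15],"angular":[-4.7,2.2,0.5]},{"dp":[0.1,0.03,-0.15],"angular":[-4.7,2.2,0.5]},{"dp":[0,0,0],"angular":[0,0,0]},{"dp":[0,0,0],"angular":[0,0,0]}]'
python3 - <<'E'
from h import *
T=tool(54.5,-40,1);z=T.as_matrix()[:,2];delta(np.array([.5215,.0345,.028])-.003*z,T)
E
```

```text
t: 12.5
tcp_pos: [0.5643, 0.0936, 0.1187]
tool_rot: [0.836, 0.43, -0.303, 0.156]
force: [0.8, -0.4, 0.6]
finger_gap: 1.003
gripper_force: 0.0
n 4 total [-1.389 -1.918 -2.946] [-0.12  0.1   0.09] per row [-0.347 -0.48  -0.737] [-0.03  0.02  0.02] F [ 0.8 -0.4  0.6] t 12.5
```

```bash
python3 -m crank '[{"dp":[-0.28,-0.38,-0.59],"angular":[0,0,0]},{"dp":[-0.28,-0.38,-0.59],"angular":[0,0,0]},{"dp":[-0.28,-0.38,-0.59],"angular":[0,0,0]},{"dp":[-0.28,-0.38,-0.59],"angular":[0,0,0]},{"dp":[-0.28,-0.38,-0.55],"angular":[0,0,0]},{"dp":[0,0,0],"angular":[0,0,0]},{"dp":[0,0,0],"angular":[0,0,0]}]'
python3 -m crank '[{"dp":[0,0,0],"angular":[0,0,0]},{"dp":[0,0,0],"angular":[0,0,0]},{"dp":[0,0,0],"angular":[0,0,0]},{"dp":[0,0,0],"angular":[0,0,0]},{"dp":[0,0,0],"angular":[0,0,0]},{"dp":[0,0,0],"angular":[0,0,0]},{"dp":[0,0,0],"angular":[0,0,0]},{"dp":[0,0,0],"angular":[0,0,0]},{"dp":[0,0,0],"angular":[0,0,0]}]' 1 60
python3 -m crank '[{"dp":[0,0,0.3],"angular":[0,0,0]},{"dp":[0,0,0.8],"angular":[0,0,0]},{"dp":[0,0,0.9],"angular":[0,0,0]},{"dp":[0,0,0.8],"angular":[0,0,0]},{"dp":[0,0,0.3],"angular":[0,0,0]},{"dp":[0,0,0],"angular":[0,0,0]}]'
python3 - <<'E'
from h import *
from station import vision
d=vision.snapshot("wrist");cv2.imwrite("pics/w3.png",d["image"])
d["pose"]=np.array(d["mount"]);W=cloud(d)
m=(abs(W[...,1])<.012)&(abs(W[...,0])<.06)&(abs(W[...,2])<.06);P=W[m]
ed=np.linspace(-.06,.06,25)
for a,b in zip(ed,ed[1:]):
    k=(P[:,0]>=a)&(P[:,0]<b)
    if k.sum()>5:print(round((a+b)/2,4),k.sum(),np.round(np.percentile(P[k,2],[5,50,95]),4))
delta([.50,.10,.14],tool(54.5,50,1))
E
```

```text
t: 13.2
tcp_pos: [0.5231, 0.0366, 0.0321]
tool_rot: [0.836, 0.429, -0.303, 0.156]
force: [-0.4, -0.5, -0.1]
finger_gap: 1.003
gripper_force: 0.0
t: 14.1
tcp_pos: [0.5241, 0.0378, 0.0323]
tool_rot: [0.836, 0.43, -0.302, 0.158]
force: [1.0, 2.5, 6.1]
finger_gap: 0.646
gripper_force: 64.1
t: 14.7
tcp_pos: [0.5233, 0.0375, 0.1249]
tool_rot: [0.836, 0.43, -0.302, 0.157]
force: [-0.1, -0.7, -2.0]
finger_gap: 0.644
gripper_force: 63.6
-0.0475 119 [0.0062 0.0077 0.0092]
-0.0425 134 [0.0026 0.004  0.0057]
-0.0375 180 [-0.0019  0.      0.0018]
-0.0325 602 [-0.0059  0.025   0.0274]
-0.0275 1238 [-0.0094  0.0291  0.0328]
-0.0225 1210 [-0.0137  0.035   0.0387]
-0.0175 1134 [-0.0177  0.0408  0.0446]
-0.0125 863 [-0.0226  0.0454  0.0475]
-0.0075 673 [-0.0269 -0.0232  0.0447]
-0.0025 762 [-0.031  -0.0274  0.0407]
0.0025 857 [-0.0352 -0.0317  0.0365]
0.0075 1274 [-0.0587 -0.0372  0.0322]
0.0125 3276 [-0.0594 -0.0405  0.0272]
0.0175 568 [-0.0385  0.0221  0.0244]
0.0225 604 [0.0161 0.0181 0.0202]
0.0275 668 [0.0117 0.0139 0.0161]
0.0325 746 [0.0076 0.0096 0.0119]
0.0375 836 [0.0035 0.0056 0.0078]
0.0425 951 [-0.0008  0.0014  0.0037]
0.0475 940 [-0.0017 -0.0001  0.0018]
n 11 total [-0.757  2.084  0.54 ] [ 73.16 -52.16   0.08] per row [-0.069  0.189  0.049] [ 6.65 -4.74  0.01] F [-0.  -1.4 -2.9] t 14.75
```

```bash
python3 -m crank '[{"dp":[0,0.26,0],"angular":[4.9,-3.5,0]},{"dp":[0,0.26,0],"angular":[4.9,-3.5,0]},{"dp":[0,0.26,0],"angular":[4.9,-3.5,0]},{"dp":[0,0.26,0],"angular":[4.9,-3.5,0]},{"dp":[0,0.26,0],"angular":[4.9,-3.5,0]},{"dp":[0,0.26,0],"angular":[4.9,-3.5,0]},{"dp":[0,0.26,0],"angular":[4.9,-3.5,0]},{"dp":[0,0.26,0],"angular":[4.9,-3.5,0]},{"dp":[0,0.26,0],"angular":[4.9,-3.5,0]},{"dp":[0,0.26,0],"angular":[4.9,-3.5,0]},{"dp":[0,0.26,-0.2],"angular":[4.9,-3.5,0]},{"dp":[0,0.26,-0.2],"angular":[4.9,-3.5,0]},{"dp":[0,0.26,-0.3],"angular":[4.9,-3.5,0]},{"dp":[0.1,0.26,-0.3],"angular":[4.9,-3.5,0]},{"dp":[0,0,-0.2],"angular":[4.9,-3.5,0]},{"dp":[0,0,0],"angular":[0,0,0]},{"dp":[0,0,0],"angular":[0,0,0]}]'
python3 - <<'E'
from h import *
from station import vision
delta([.527,.147,.06],tool(54.5,50,1))
d=vision.snapshot("wrist");cv2.imwrite("pics/w4.png",d["image"])
d["pose"]=np.array(d["mount"]);W=cloud(d)
# tool x,z -> up,u assuming tilt 50
u=.766*W[...,2]-.643*W[...,0];up=.766*W[...,0]+.643*W[...,2]
m=(abs(W[...,1])<.012)&(abs(u)<.05)&(up>.02)&(up<.06)
print(m.sum(),np.percentile(u[m],[1,50,99]),np.percentile(up[m],[5,50,95,99]))
E
```

```text
t: 16.45
tcp_pos: [0.5213, 0.1418, 0.0928]
tool_rot: [0.824, 0.427, 0.326, -0.18]
force: [0.3, 1.2, -3.5]
finger_gap: 0.647
gripper_force: 63.8
n 2 total [ 0.19   0.173 -1.093] [ 4.56 -4.52 -0.78] per row [ 0.095  0.087 -0.547] [ 2.28 -2.26 -0.39] F [ 0.3  1.2 -3.5] t 16.45
7616 [-0.03033469 -0.00636981  0.04491213] [0.02222846 0.03072227 0.03680569 0.03825684]
```

View pics/w4.png

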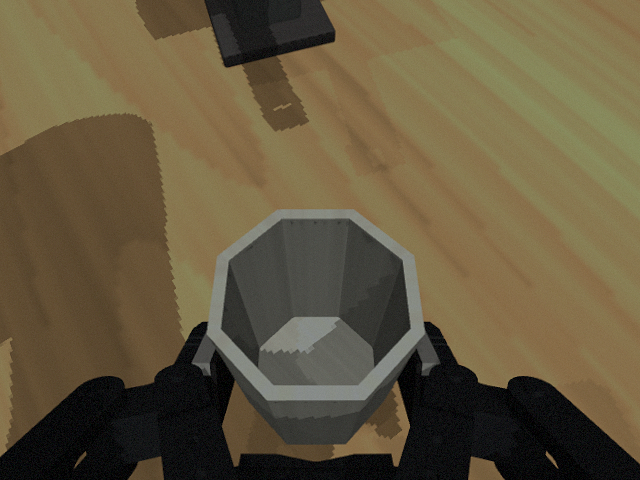

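The cup is mouth-up in the gripper (rim centred near (316,300)), and the column foot is at (275,40). I'll finish the tilt, drop to the slide-in height, and measure the rim.

```bash
python3 -m crank '[{"dp":[0.1,0.09,-0.5],"angular":[2.2,-2.2,-0.4]},{"dp":[0.1,0.09,-0.5],"angular":[2.2,-2.2,-0.4]},{"dp":[0,0,0],"angular":[0,0,0]},{"dp":[0,0,0],"angular":[0,0,0]},{"dp":[0,0,0],"angular":[0,0,0]}]'
python3 - <<'E'
from h import *
from station import vision,sense
delta([.6028,.2535,.06],tool(54.5,50,1))
s=sense();d=vision.snapshot("wrist")
M=np.eye(4);M[:3,:3]=R.from_quat(s["tool_rot"]).as_matrix();M[:3,3]=s["tcp_pos"];d["pose"]=M@np.array(d["mount"])
W=cloud(d);x=s["tcp_pos"];m=(np.hypot(W[...,0]-x[0],W[...,1]-x[1])<.045)&(W[...,2]>x[2]+.03)&(W[...,2]<x[2]+.043)
P=W[m].astype(np.float32);n=np.linalg.svd(P-P.mean(0),full_matrices=False)[2][2]
print(m.sum(),"rel tcp z",np.percentile(P[:,2]-x[2],[5,50,95]),cv2.minEnclosingCircle((P[:,:2]-x[:2].astype(np.float32))*1000),"normal",n)
E
```

```text
t: 17.0
tcp_pos: [0.5285, 0.1479, 0.0654]
tool_rot: [0.805, 0.417, 0.377, -0.191]
force: [0.7, -0.4, -1.2]
finger_gap: 0.645
gripper_force: 63.9
n 4 total [ 2.477  3.52  -0.182] [ 0.21  0.28 -0.1 ] per row [ 0.619  0.88  -0.045] [ 0.05  0.07 -0.03] F [ 0.7 -0.4 -1.2] t 17.0
15009 rel tcp z [0.03080148 0.03511228 0.03712328] ((-4.178615093231201, -5.835903644561768), 42.26948928833008) normal [-0.00525313 -0.01611993 -0.9998563 ]
```

```bash
python3 -m crank '[{"dp":[0.31,0.44,-0.05],"angular":[0,0,0]},{"dp":[0.31,0.44,-0.05],"angular":[0,0,0]},{"dp":[0.31,0.44,-0.05],"angular":[0,0,0]},{"dp":[0.31,0.44,0],"angular":[0,0,0]},{"dp":[0.31,0.44,0],"angular":[0,0,0]},{"dp":[0.31,0.44,0],"angular":[0,0,0]},{"dp":[0.31,0.44,0],"angular":[0,0,0]},{"dp":[0.31,0.44,0],"angular":[0,0,0]},{"dp":[0,0,0],"angular":[0,0,0]},{"dp":[0,0,0],"angular":[0,0,0]}]'
python3 - <<'E'
from h import *
from station import vision,sense
delta([.6028,.2535,.045],tool(54.5,50,1))
s=sense();d=vision.snapshot("wrist");cv2.imwrite("pics/w5.png",d["image"])
M=np.eye(4);M[:3,:3]=R.from_quat(s["tool_rot"]).as_matrix();M[:3,3]=s["tcp_pos"];d["pose"]=M@np.array(d["mount"])
W=cloud(d);x=s["tcp_pos"];P=W.reshape(-1,3)
U=np.array([.581,.814]);V=np.array([-.814,.581])
a=(P[:,:2]-x[:2])@U;b=(P[:,:2]-x[:2])@V;h=P[:,2]-x[2]
k=(h>.033)&(h<.04)&(abs(b)<.008)&(abs(a)<.05);print("rim u",np.percentile(a[k],[1,50,99]))
k=(h>.033)&(h<.04)&(abs(b)<.05)&(abs(a-.004)<.008);print("rim v",np.percentile(b[k],[1,50,99]))
k=(P[:,2]>.146)&(P[:,2]<.187)&(np.hypot(P[:,0]-.605,P[:,1]-.2565)<.035)
Q=P[k];an=np.radians(75);c=np.array([np.cos(an),np.sin(an)]);e=np.array([-c[1],c[0]])
if k.sum(): print("spout",k.sum(),np.percentile(Q[:,:2]@c,[1,5,20,50])*1000,np.percentile(Q[:,:2]@e,[1,5,50,95,99])*1000,Q[:,2].min())
E
```

```text
t: 18.05
tcp_pos: [0.6021, 0.2534, 0.0606]
tool_rot: [0.805, 0.417, 0.377, -0.192]
force: [-0.5, 0.2, -1.8]
finger_gap: 0.642
gripper_force: 63.9
n 1 total [ 0.022  0.002 -0.521] [ 0.19  0.24 -0.09] per row [ 0.022  0.002 -0.521] [ 0.19  0.24 -0.09] F [-0.5  0.2 -1.8] t 18.05
rim u [-0.02335311 -0.02159211 -0.01951095]
rim v [-0.02784131 -0.02417923  0.02822178]
spout 19559 [390.44670967 390.71979011 391.08020632 391.50547619] [-531.98704891 -530.7524203  -517.46150674 -506.47291826 -506.26066343] 0.14600124580819734
```

View pics/w5.png

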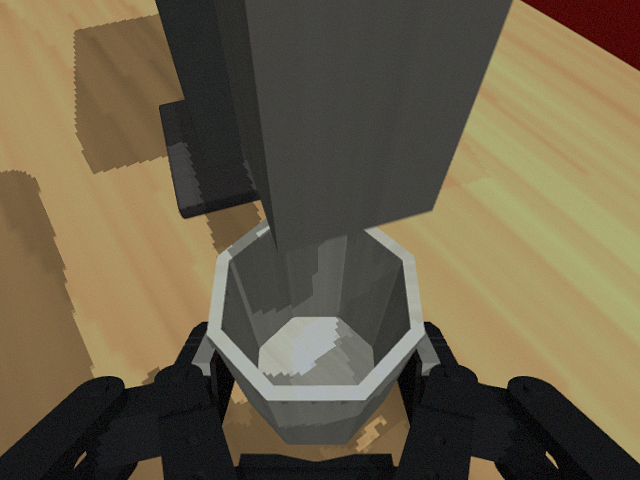

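The spout (front lower edge about (270,250)–(432,210)) hangs over the cup. The wrist measurement of it agrees with the top and side views to about 1 mm. Lowering now.

```bash
python3 -m crank '[{"dp":[0.02,-0.02,-0.1],"angular":[0,0,0]},{"dp":[0,0,-0.1],"angular":[0,0,0]},{"dp":[0,0,-0.1],"angular":[0,0,0]},{"dp":[0,0,-0.1],"angular":[0,0,0]},{"dp":[0,0,-0.06],"angular":[0,0,0]},{"dp":[0,0,0],"angular":[0,0,0]},{"dp":[0,0,0],"angular":[0,0,0]},{"dp":[0,0,0],"angular":[0,0,0]}]'
python3 -m crank '[{"dp":[0,0,-0.03],"angular":[0,0,0]},{"dp":[0,0,-0.03],"angular":[0,0,0]},{"dp":[0,0,0],"angular":[0,0,0]},{"dp":[0,0,0],"angular":[0,0,0]}]'
```

```text
t: 18.9
tcp_pos: [0.6031, 0.2525, 0.0459]
tool_rot: [0.805, 0.416, 0.376, -0.192]
force: [-0.0, -0.4, -2.5]
finger_gap: 0.643
gripper_force: 64.2
t: 19.3
tcp_pos: [0.6034, 0.2527, 0.045]
tool_rot: [0.805, 0.416, 0.377, -0.192]
force: [-2.1, -2.1, 4.9]
finger_gap: 0.645
gripper_force: 64.7
```

```bash
python3 -m crank '[{"dp":[0,0,0],"angular":[0,0,0]},{"dp":[0,0,0],"angular":[0,0,0]},{"dp":[0,0,0],"angular":[0,0,0]},{"dp":[0,0,0],"angular":[0,0,0]},{"dp":[0,0,0],"angular":[0,0,0]},{"dp":[0,0,0],"angular":[0,0,0]},{"dp":[0,0,0],"angular":[0,0,0]},{"dp":[0,0,0],"angular":[0,0,0]}]' 0
python3 -m crank '[{"dp":[-0.13,-0.18,0.1],"angular":[0,0,0]},{"dp":[-0.2,-0.28,0.2],"angular":[0,0,0]},{"dp":[-0.3,-0.42,0.3],"angular":[0,0,0]},{"dp":[-0.4,-0.56,0.4],"angular":[0,0,0]},{"dp":[-0.5,-0.7,0.5],"angular":[0,0,0]},{"dp":[-0.5,-0.7,0.5],"angular":[0,0,0]},{"dp":[-0.5,-0.7,0.5],"angular":[0,0,0]},{"dp":[-0.4,-0.5,0.4],"angular":[0,0,0]},{"dp":[0,0,0],"angular":[0,0,0]},{"dp":[0,0,0],"angular":[0,0,0]}]'
python3 - <<'E'
from h import *
from station import vision,sense
s=sense();d=vision.snapshot("wrist");cv2.imwrite("pics/w6.png",d["image"])
M=np.eye(4);M[:3,:3]=R.from_quat(s["tool_rot"]).as_matrix();M[:3,3]=s["tcp_pos"];d["pose"]=M@np.array(d["mount"])
P=cloud(d).reshape(-1,3);k=(abs(P[:,2]-.08)<.004)&(np.hypot(P[:,0]-.605,P[:,1]-.256)<.042);Q=P[k].astype(np.float32)
print(k.sum(),np.percentile(Q[:,2],[5,50,95]),cv2.minAreaRect(Q[:,:2]*1000),cv2.minEnclosingCircle(Q[:,:2]*1000))
k=(P[:,2]>.146)&(P[:,2]<.187)&(np.hypot(P[:,0]-.605,P[:,1]-.2565)<.035)
Q=P[k];an=np.radians(75);c=np.array([np.cos(an),np.sin(an)]);e=np.array([-c[1],c[0]])
u=np.percentile(Q[:,:2]@c,15)+.013;v=np.percentile(Q[:,:2]@e,[1,99]).mean();print("spout",u*c+v*e)
for n in("top","side"):
    P=cloud(vision.snapshot(n)).reshape(-1,3)
    for nm,x,z in(("can",(.662,-.068),.09),("tin",(.489,-.185),.05),("blk",(.654,-.24),.04)):
        k=(abs(P[:,2]-z)<.006)&(np.hypot(P[:,0]-x[0],P[:,1]-x[1])<.08);print(n,nm,k.sum(),np.round(P[k].mean(0),4))
E
```

```text
t: 20.1
tcp_pos: [0.6031, 0.2525, 0.0441]
tool_rot: [0.805, 0.416, 0.376, -0.192]
force: [0.3, 0.4, 0.0]
finger_gap: 0.997
gripper_force: 0.0
t: 21.1
tcp_pos: [0.5153, 0.1303, 0.1317]
tool_rot: [0.806, 0.415, 0.377, -0.191]
force: [0.0, -0.1, -0.9]
finger_gap: 1.001
gripper_force: 0.0
1932 [0.07653119 0.07975331 0.08086778] ((605.640625, 255.451171875), (56.996376037597656, 56.2859992980957), 54.033775329589844) ((605.6962890625, 255.66810607910156), 30.384620666503906)
spout [0.60569602 0.25571204]
top can 854 [ 0.6617 -0.0681  0.0905]
top tin 305 [ 0.4888 -0.1873  0.0498]
top blk 1526 [ 0.6537 -0.2399  0.0405]
side can 507 [ 0.6616 -0.0657  0.0903]
side tin 206 [ 0.4895 -0.1859  0.0493]
side blk 784 [ 0.6534 -0.2379  0.04  ]
```

View pics/w6.png

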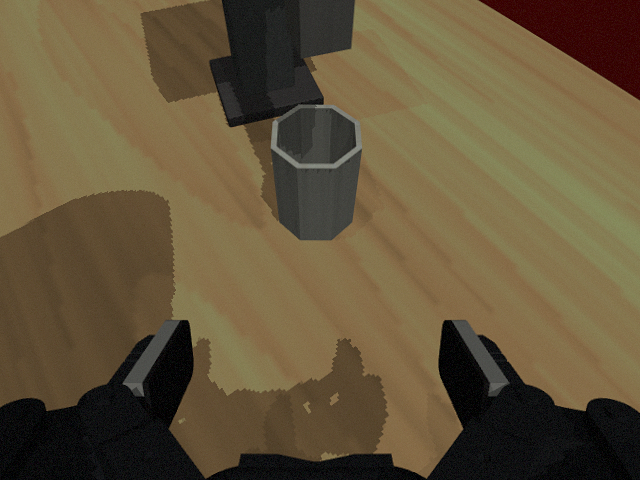

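The cup stands mouth-up (rim at (317,135), base at (315,238)), within 1 mm of the spout axis. The gripper is clear and the bystanders haven't moved.

```bash
python3 -c "from station import order;print(order.sign_off())"
```

```text
the job is handed in; nothing more can be done
None
```

The cup is standing mouth-up on the bench, its rim measured within about 1 mm of the spout's centre; the tin, block and can haven't moved, the feeder wasn't touched, and the job was handed in at about 21 s.

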